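Scoop the ceramic beads into the heart box

ROBOT

A 7-joint arm with a two-finger parallel gripper is mounted at the origin on the work surface. World frame = base frame: x ahead of the robot, y to its left, z up, the work surface at z = 0. Lengths are in m, angles in rad, forces in N, time in s.
With the tool pointing down it reaches from about 0.425 to 0.925 m from the base axis. Payload 6.8 kg.
Tool frame: the origin (TCP) lies midway between the tips of the shut fingers; the grasp point (between the pads) lies 19 mm behind it; x points along the fingers, y is the direction in which the jaws open and shut, and the axes are right-handed (so a half turn about x gives the same grasp; the last joint's range is limited). The gripper opens to 85 mm and grips with 20 to 120 N. Pads are 22 mm wide; open, the fingers measure 114 mm over their backs; the gripper's body (76 mm by 85 mm) begins 54 mm behind the grasp point. The pads swing forward as they close: fully open they stand 13 mm farther back than shut.
Start: joints at [1.047, 0.477, 0.022, 1.555, -0.011, 1.109, -0.083], TCP at [0.273, -0.617, 0.231] pointing down, gripper open.
Joint ranges: [-2.96, 2.96], [-0.34, 2.1], [-1.41, 1.46], [0.24, 2.44], [-1.37, 4.51], [0.17, 1.92], [-2.96, 2.96]. Speed limits (rad/s): [2.39, 2.39, 3.14, 3.14, 3.14, 3.14, 3.14].

INTERFACE

Orientations are given as a rotation vector (axis times angle).
In Python, from bench import r, viewer, nets gives the robot as it stands.
- The arm moves only by the shell command python3 -m pendant 'ROWS' [FORCE]. ROWS is JSON, one flat list of numbers, 5 for each row, row after row: the finger opening in mm, from 0 to 85.4, then the shift along the tool's x, y, z in mm, then the turn about the tool's x in rad. A call has 1 to 20 rows; each row shifts and turns the commanded pose from where the row before left it, along the tool's axes as they then stand; what a row does not reach is not made up. A row lasts 1/8 s, in which the tool goes at most 62.5 mm and 10.7 degrees, less where a joint would pass 70% of its speed; a pose out of reach is approached as far as the arm can. A call with a gripper value outside its range is refused whole. The fingers move at their own pace and stop on an object; FORCE is the grip in N (left out, the last holds). Time passes only in rows, so rows that do not move let the fingers close. It gives the time, the measured TCP pose, the force and the opening at its end, in the units of the state.
- r.get_obs(): the state, without advancing time (a new reading comes with each control period).
- viewer.grab_frame(name): name is "side" or "top" or "wrist"; returns (picture, depth): 420x560x3 uint8, red, green, blue; 420x560 float32, m along the optical axis (not along the pixel's ray), 0 where there is no reading.
- viewer.calibration(name): a dict with "mtx" (3x3 intrinsics, pixels), "world_to_cam" (4x4, takes a point from world to camera coordinates). Camera axes: x right, y up, looking along -z (the intrinsics and any distortion apply to the point x, -y, -z); pixel columns grow to the right and rows downward; lengths in m; the calibration is good to about 2 mm. A picture is of the moment at which its call begins: read the wrist's pose just before it. calibration takes no time and is no camera call; for the wrist camera it gives the pose at the moment of the call.
- r.hand_in(): hands the job in, once; it reports no verdict.
Trained networks look in the newest picture that a camera, given by its name, has taken for a name from the list of things; names that differ only in an ending like _2 or _b are one class to them, and where a whole thing is asked for, a point or a joint stands for the part that bears it (a point fixed in the world has none). Each returns a list of dicts, best first, with "score" (0 to 1); they miss things now and then, are a little off and sometimes report something else, mostly with a low value. They report only what shows in the picture. A call takes as long as a camera call.
- nets.look_for(name, camera): "location" ([x, y, z] in m, in world coordinates, good to about 4 mm: the middle of the surface that is visible of it).
- nets.silhouettes(name, camera): "mask" (420x560 bool, what is visible of it).
The state is a dict: "clock": time; "joints": joint angles; "qvel": joint speeds; "tau": joint torques, N m; "tcp_pos": TCP position; "orientation": TCP orientation; "contact_force": force on the tool from outside, world axes, zero at the start; "moment": the same for the moment, N m; "grip_width": finger opening in m.
Only numpy, scipy, OpenCV 4.12 (cv2) and the standard library are available. Lean on these libraries where they do the work, as an engineer would, in place of code of your own. Each camera call takes 0.05 s, during which the arm holds its last target. There are 200 camera calls.

TASK

Take the small hand scoop, scoop up the six ceramic beads from the wooden trough and tip them into the open heart-shaped box, so that all six end up in the box and none is left in the trough or on the table. Do not touch the beads with the fingers, do not ram or press the scoop hard on the trough, and leave the bottle, glass and jar alone. Then put the scoop back on the cork mat, standing on its flat bottom, and let go.

Things in the scene. Friction and masses are not known exactly. Their poses are not given: they have to be found in the camera images.
- scoop: aluminium scoop, 120 g, wooden handle. Origin: centre of the underside of its flat bowl: floor 75 long (x), 70 wide (y); back and sides 30 high, 2.5 thick; the mouth faces -x. The sides begin 20 behind the front edge and close in from 65 to 60 apart. A bracket at the back carries the level handle: a bar from x = 36 to 106, 16 wide (y), 22 high, centre line 62 above the underside. z up as it stands
- scoop_lip (a point): middle of the bowl's front edge, on its underside (scoop x = -37.5, y = 0, z = 0); axes as the scoop's
- scoop_grip (a point): centre of the scoop's handle (scoop x = 71, y = 0, z = 62): grip here, across the handle's 16 mm width; axes as the scoop's
- scoop_mid (a point): point under the middle of the whole scoop's length (scoop x = 34, y = 0, z = 0)
- trough: fixed wooden bead trough, 78 wide inside (y), walls 5 thick, 34 high; origin on the table. Inner floor 6 above the table, flat from x = -75 to +105 (far wall); beyond x = -75 it rises towards -x as a 40 degree ramp up to the end wall (x = -108, 50 high). Beads lie on the flat floor near the ramp; the scoop fits between the side walls with 4 to spare each side, too little for a bead to pass
- ramp_foot (a point): middle of the line where the trough's flat floor meets its ramp, at floor height (trough x = -75, z = 6); axes as the trough's: the ramp rises towards -x
- heart_box: fixed open heart-shaped box of pale wood, 125 long (x), 137 wide (y), walls 5 thick, rim 50 and inner floor 8 above the table. Origin: on the table under its middle. The heart's tip points to its -x (63 from the origin); its two lobes (half circles of radius 40 about x = 22, y = 28 and -28) lie to +x
- mat: fixed cork mat 220 (x) by 120 (y), 4 thick, on which the scoop lies at the start; origin under its centre, its top is 4 above the origin
- bead0: one of six round glazed ceramic beads, 20 in diameter, 11 g; origin at its centre
- bead1: one of six round glazed ceramic beads, 20 in diameter, 11 g; origin at its centre
- bead2: one of six round glazed ceramic beads, 20 in diameter, 11 g; origin at its centre
- bead3: one of six round glazed ceramic beads, 20 in diameter, 11 g; origin at its centre
- bead4: one of six round glazed ceramic beads, 20 in diameter, 11 g; origin at its centre
- bead5: one of six round glazed ceramic beads, 20 in diameter, 11 g; origin at its centre
- paint_bottle: bystander: plastic paint bottle, 48 in diameter, 110 tall; origin under its centre
- water_glass: bystander: glass tumbler, 66 in diameter, 85 tall; origin under its centre
- glue_jar: bystander: low jar with a lid, 56 in diameter, 60 tall; origin under its centre

How it is judged:
On the way, in this order (a step that is already met when the one before it is completed fails the run):
1. beads carried up out of the trough in the scoop's bowl (((x of bead0 in the frame of scoop between -0.042 and 0.038 m and y of bead0 in the frame of scoop between -0.035 and 0.035 m and z of bead0 in the frame of scoop between 0.004 and 0.045 m and height (world z) of bead0 above 0.07 m) or (x of bead1 in the frame of scoop between -0.042 and 0.038 m and y of bead1 in the frame of scoop between -0.035 and 0.035 m and z of bead1 in the frame of scoop between 0.004 and 0.045 m and height (world z) of bead1 above 0.07 m) or (x of bead2 in the frame of scoop between -0.042 and 0.038 m and y of bead2 in the frame of scoop between -0.035 and 0.035 m and z of bead2 in the frame of scoop between 0.004 and 0.045 m and height (world z) of bead2 above 0.07 m) or (x of bead3 in the frame of scoop between -0.042 and 0.038 m and y of bead3 in the frame of scoop between -0.035 and 0.035 m and z of bead3 in the frame of scoop between 0.004 and 0.045 m and height (world z) of bead3 above 0.07 m) or (x of bead4 in the frame of scoop between -0.042 and 0.038 m and y of bead4 in the frame of scoop between -0.035 and 0.035 m and z of bead4 in the frame of scoop between 0.004 and 0.045 m and height (world z) of bead4 above 0.07 m) or (x of bead5 in the frame of scoop between -0.042 and 0.038 m and y of bead5 in the frame of scoop between -0.035 and 0.035 m and z of bead5 in the frame of scoop between 0.004 and 0.045 m and height (world z) of bead5 above 0.07 m))), for 0.2 s.
2. all six beads in the heart box (horizontal distance between each of bead0, bead1, bead2, bead3, bead4, bead5 and heart_box below 0.07 m and z of bead0 in the frame of heart_box between 0.013 and 0.05 m and linear speed of each of bead0, bead1, bead2, bead3, bead4, bead5 below 0.05 m/s and z of bead1 in the frame of heart_box between 0.013 and 0.05 m and z of bead2 in the frame of heart_box between 0.013 and 0.05 m and z of bead3 in the frame of heart_box between 0.013 and 0.05 m and z of bead4 in the frame of heart_box between 0.013 and 0.05 m and z of bead5 in the frame of heart_box between 0.013 and 0.05 m), for 0.2 s.
At the end, for the whole second after the job is handed in: All six beads lie at rest inside the heart box; the scoop stands at rest on its flat bottom on the cork mat (its middle within 70 mm of the mat's centre, underside at the mat's top, tilted less than 7 degrees), released (all of step 2 and horizontal distance between scoop_mid and mat below 0.07 m and z of scoop in the frame of mat between 0 and 0.009 m and angle between scoop's own z axis and vertical below 0.12 rad and linear speed of scoop below 0.02 m/s); the robot touches nothing.
It fails at once if a bead is touched by the fingers or the arm (contact force between any of the fingers, the arm and bead0 above 0.3 N or contact force between any of the fingers, the arm and bead1 above 0.3 N or contact force between any of the fingers, the arm and bead2 above 0.3 N or contact force between any of the fingers, the arm and bead3 above 0.3 N or contact force between any of the fingers, the arm and bead4 above 0.3 N or contact force between any of the fingers, the arm and bead5 above 0.3 N).
It fails at once if the scoop is pressed or rammed against the trough with more than 50 N (contact force between scoop and trough above 50 N).
It fails at once if a bystander is shifted by more than 25 mm or tipped (distance of any of paint_bottle, water_glass, glue_jar from where it was at the start of the episode above 0.025 m or angle between any of paint_bottle, water_glass, glue_jar's own z axis and vertical above 0.3 rad).
It also fails if it takes over 69 s, if anything falls off the work surface, if the arm or the gripper's body presses on something with over 40 N, if the wrist force passes 120 N, or if a joint passes its speed limit or range.

## Working session

There is one attempt and no reset: what is moved stays moved. The work goes in short steps, Python scripts to look and compute and a shell command to move; the robot and the scene stay as the last step left them, time stands still between calls to the robot, and variables do not carry over. Pictures are saved under pics/ and viewed, about 8 in all and at most 12, crops included, and the job is handed in when it is done.

```bash
ls; mkdir -p pics; cat > h.py <<'E'
import numpy as np, cv2
from scipy.spatial.transform import Rotation as R
from bench import r, viewer, nets
def save(n,f):
    p,d=viewer.grab_frame(n); cv2.imwrite(f'pics/{f}.png',p[:,:,::-1]); return p,d
def cloud(n,d):
    c=viewer.calibration(n);K=np.array(c['mtx']);T=np.linalg.inv(np.array(c['world_to_cam']))
    v,u=np.mgrid[:420,:560]; x=(u-K[0,2])/K[0,0]*d; y=(v-K[1,2])/K[1,1]*d
    P=np.stack([x,-y,-d,np.ones_like(d)],-1)@T.T
    return P[...,:3]
def proj(n,P):
    c=viewer.calibration(n);K=np.array(c['mtx']);T=np.array(c['world_to_cam'])
    q=np.c_[np.atleast_2d(P),np.ones(len(np.atleast_2d(P)))]@T.T
    return np.c_[K[0,2]+K[0,0]*q[:,0]/-q[:,2],K[1,2]+K[1,1]*-q[:,1]/-q[:,2]]
E
python3 - <<'E'
from h import *
o=r.get_obs();print(o)
p,d=save('top','top0')
save('side','side0')
for n in ['scoop','scoop_lip','scoop_grip','trough','heart_box','mat','bead0','paint_bottle','water_glass','glue_jar']:
    print(n,[(np.round(q['location'],3).tolist(),round(q['score'],2)) for q in nets.look_for(n,'top')][:7])
print({k:np.round(v,3).tolist() if not isinstance(v,str) else v for k,v in viewer.calibration('top').items()})
E
```

```text
pics
{'clock': 0.0, 'joints': array([ 1.04691046,  0.47783683,  0.02234427,  1.55644551, -0.01149661,
        1.10930202, -0.08306832]), 'qvel': array([-4.76916000e-04,  5.29527374e-04,  4.28832907e-05,  2.20666260e-03,
        1.11906709e-03, -2.38059828e-04,  1.83549819e-03]), 'tau': array([-3.96147707e-04, -5.96469140e+01,  1.60745535e+00, -2.81196141e+01,
        1.24289506e-02,  9.48759931e-03,  5.49960930e-06]), 'tcp_pos': array([ 0.27238213, -0.61695523,  0.23030369]), 'orientation': array([ 1.99240317,  0.42226531, -1.99347298]), 'contact_force': array([-0.10340606, -0.7075643 , -0.64325458]), 'moment': array([ 0.05304406,  0.0564233 , -0.0135605 ]), 'grip_width': 0.08553811539297992}
scoop [([0.499, 0.303, 0.004], 0.86)]
scoop_lip [([0.5, 0.303, 0.007], 0.91)]
scoop_grip [([0.504, 0.302, 0.008], 0.93)]
trough [([0.556, 0.025, 0.01], 0.9)]
heart_box [([0.515, -0.296, 0.007], 0.87), ([0.5, 0.302, 0.008], 0.62)]
mat []
bead0 [([0.541, 0.007, 0.023], 0.67), ([0.513, 0.054, 0.023], 0.63), ([0.49, 0.037, 0.024], 0.51)]
paint_bottle [([0.758, 0.155, 0.076], 0.67)]
water_glass [([0.77, -0.17, 0.05], 0.71)]
glue_jar [([0.753, -0.012, 0.061], 0.71), ([0.489, 0.038, 0.025], 0.65)]
{'mtx': [[542.998, 0.0, 277.833], [0.0, 542.998, 210.732], [0.0, 0.0, 1.0]], 'world_to_cam': [[0.021, -1.0, 0.004, -0.013], [0.988, 0.021, 0.152, -0.612], [-0.152, 0.001, 0.988, -0.975], [0.0, 0.0, 0.0, 1.0]]}
```

```bash
cd pics; python3 -c "
import cv2,numpy as np
a=cv2.imread('top0.png');cv2.imwrite('top0b.png',cv2.resize(a,(800,600)))"
```

```text
(no output)
```

View pics/top0.png

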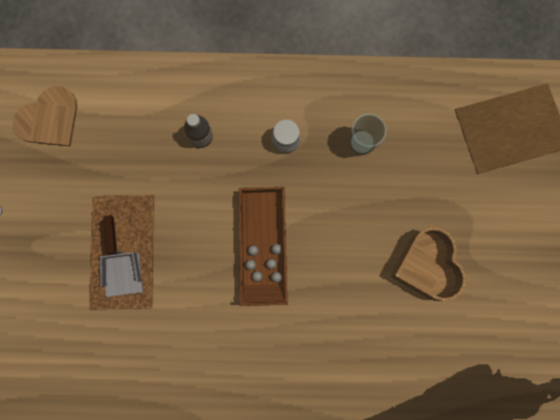

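View pics/side0.png

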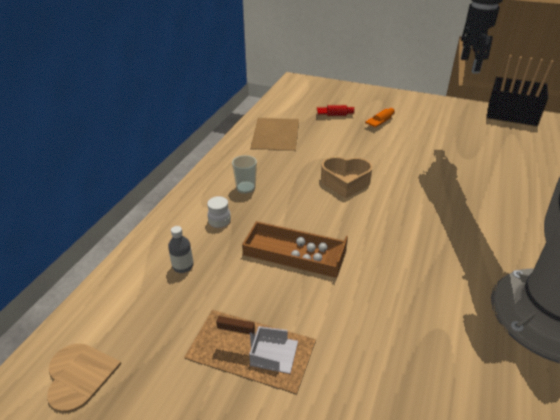

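Two pictures so far. In the top view the scoop is on the mat at (120,265), its mouth pointing down, towards the robot. The trough is at (263,246) with its ramp at the bottom and six beads at rows 248-278. The heart box is at (430,265). There are decoys: a heart lid and a plain mat.

```bash
python3 - <<'E'
from h import *
o=r.get_obs();print('toolaxes\n',R.from_rotvec(o['orientation']).as_matrix().round(3))
p,d=viewer.grab_frame('top');P=cloud('top',d)
np.save('P.npy',P);np.save('p.npy',p)
x,y,z=P[...,0],P[...,1],P[...,2]
def rect(m,n):
    q=P[m][:,:2]
    if len(q)<5: print(n,len(q));return
    (c,s,a)=cv2.minAreaRect((q*1000).astype(np.float32));print(n,len(q),np.round(c,1),np.round(s,1),round(a,1),'z',np.round(np.median(P[m][:,2]),4))
box=lambda x0,x1,y0,y1:(x>x0)&(x<x1)&(y>y0)&(y<y1)&(d>0)
tr=box(.4,.72,-.06,.1)
rect(tr&(z>.026)&(z<.06),'trough rim')
rect(tr&(z>.04)&(z<.06),'endwall')
rect(box(.4,.7,-.4,-.2)&(z>.043)&(z<.057),'heart rim')
sc=box(.38,.68,.2,.4)
rect(sc&(z>.068),'handle');rect(sc&(z>.026)&(z<.045),'scoop walls')
rect(sc&(z>.001)&(z<.02),'mat?')
m=nets.silhouettes('heart_box','top')
print(len(m));M=m[0]['mask'];rect(M&(z>.043)&(z<.06),'heart rim mask')
q=P[M&(z>.043)&(z<.06)][:,:2]
# fit heart: template boundary
from scipy.optimize import least_squares
from scipy.spatial import cKDTree
t=np.linspace(0,2*np.pi,2000)
def tmpl(rr,off):
    import shapely
# outline sdf on grid by cv2
G=np.zeros((400,400),np.uint8)
poly=np.array([[-63,0],[22-28.3,28+28.3],[22,28],[50.6,0],[22,-28],[22-28.3,-28-28.3]])
f=lambda a:np.round((a+100)*2).astype(np.int32)
cv2.fillPoly(G,[f(poly)],1)
for s in(1,-1): cv2.circle(G,tuple(int(v) for v in f(np.array([22,28*s]))),80,1,-1)
dist=cv2.distanceTransform(G,cv2.DIST_L2,5)/2-cv2.distanceTransform(1-G,cv2.DIST_L2,5)/2
from scipy.ndimage import map_coordinates
def res(v):
    c,s=np.cos(v[2]),np.sin(v[2]);w=q*1000-v[:2];l=np.c_[c*w[:,0]+s*w[:,1],-s*w[:,0]+c*w[:,1]]
    dd=map_coordinates(dist,[(l[:,1]+100)*2,(l[:,0]+100)*2],order=1,mode='nearest')
    return dd-2.5
best=min((least_squares(res,[*(q.mean(0)*1000),a],loss='soft_l1',diff_step=1e-3) for a in np.arange(0,6.3,.5)),key=lambda s:s.cost)
print('heart',best.x[:2].round(1),np.rad2deg(best.x[2]).round(1),best.cost/len(q))
for n in ['scoop','scoop_grip','heart_box','bead0','mat']:
    print(n,[(np.round(q['location'],3).tolist(),round(q['score'],2)) for q in nets.look_for(n,'side')][:7] if 0 else '')
E
```

```text
toolaxes
 [[ 0.     0.404 -0.915]
 [-0.    -0.915 -0.404]
 [-1.     0.    -0.   ]]
trough rim 1154 [549.2  29. ] [224.  88.] 2.7 z 0.0333
endwall 134 [439.9  23.1] [ 4.9 86.2] 2.9 z 0.05
heart rim 716 [ 520.  -298.5] [120.5 120.4] 60.9 z 0.0494
handle 371 [558.8 307.8] [69.8 17.2] 8.7 z 0.0761
scoop walls 218 [501.1 299.4] [58.3 69.3] 9.0 z 0.033
mat? 8368 [530. 300.] [199.9 299.8] 90.0 z 0.0036
1
heart rim mask 711 [ 519.9 -298.4] [120.5 120. ] 60.9 z 0.0494
heart [ 513.9 -277.5] 286.3 0.8713053610757433
scoop 
scoop_grip 
heart_box 
bead0 
mat
```

```bash
python3 -m pendant '[85,0,0,0,0.131, 85,0,0,0,0.131, 85,0,-48,-22,0, 85,0,-48,-22,0, 85,0,-48,-22,0, 85,0,-48,-22,0, 85,0,-48,-22,0, 85,0,-48,-22,0, 85,0,-48,-22,0, 85,0,-48,-22,0, 85,0,-48,-22,0, 85,0,-48,-22,0, 85,0,-48,-22,0, 85,0,-48,-22,0, 85,0,-48,-22,0, 85,0,-48,-22,0, 85,0,-48,-22,0, 85,0,-48,-22,0, 85,0,-48,-22,0, 85,0,0,0,0]' 60
cat >> h.py <<'E'
def goto(t,yaw):
    "deltas (mm, rad) to TCP target t with scoop yaw (deg): tool y=-scoop y, tool x down"
    o=r.get_obs();M=R.from_rotvec(o['orientation']).as_matrix()
    a=np.deg2rad(yaw);D=np.c_[[0,0,-1.],[np.sin(a),-np.cos(a),0],[-np.cos(a),-np.sin(a),0]]
    w=np.array(t)-o['tcp_pos'];turn=R.from_matrix(M.T@D).as_rotvec()
    print('t',round(o['clock'],2),'tcp',o['tcp_pos'].round(4),'yaw',np.rad2deg(np.arctan2(M[0,1],-M[1,1])).round(2),'tilt',np.rad2deg(np.arccos(-M[2,0])).round(2),'grip',round(o['grip_width']*1e3,1),'F',np.round(o['contact_force'],1))
    print('turn',turn.round(3),'then shift',(D.T@w*1e3).round(1),'| shift now',(M.T@w*1e3).round(1))
E
python3 - <<'E'
from h import *
goto([.5588,.3078,.2],8.8)
p,d=save('wrist','w1');P=cloud('wrist',d);z=P[...,2];x,y=P[...,0],P[...,1]
print(r.get_obs()['joints'].round(2))
m=(d>0)&(z>.068)&(z<.085)&(abs(y-.305)<.06)
print(m.sum());q=P[m];print(cv2.minAreaRect((q[:,:2]*1000).astype(np.float32)),np.median(q[:,2]))
E
```

```text
clock: 3.2
tcp_pos: [0.5169, 0.2512, 0.2314]
orientation: [2.14, 0.175, -2.139]
contact_force: [-0.2, -0.6, 0.3]
grip_width: 0.0851
t 3.2 tcp [0.5169 0.2512 0.2314] yaw 9.16 tilt 0.19 grip 85.1 F [-0.2 -0.6  0.3]
turn [ 0.006 -0.001  0.003] then shift [ 31.4 -49.5 -50.1] | shift now [ 31.6 -49.1 -50.4]
[-0.17  0.35 -0.48  1.78  0.18  1.06 -2.13]
1816
((558.9321899414062, 304.61114501953125), (70.07331848144531, 16.360294342041016), 8.565892219543457) 0.07597644606146461
```

View pics/w1.png

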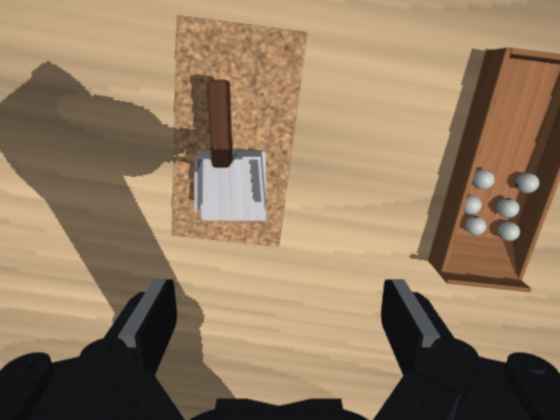

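Third picture: the scoop stands on the mat with its handle at (222,120) px. The measured size of 70 x 16 at z 0.076 matches the data given. Next: grip it, lift 50 mm and test the hold.

```bash
python3 -m pendant '[85,10,-24,-25,0.006, 85,10,-24,-25,0, 85,40,0,0,0, 85,40,0,0,0, 85,40,0,0,0, 85,30,0,0,0, 85,14,0,0,0, 85,0,0,0,0]'; python3 - <<'E'
from h import *
goto([.5589,.306,.047],8.7)
E
```

```text
clock: 4.25
tcp_pos: [0.5594, 0.2999, 0.047]
orientation: [2.144, 0.157, -2.146]
contact_force: [0.1, -0.1, 1.0]
grip_width: 0.085
t 4.25 tcp [0.5594 0.2999 0.047 ] yaw 8.41 tilt 0.08 grip 85.0 F [ 0.1 -0.1  1. ]
turn [-0.005  0.001 -0.001] then shift [-0.  -6.1 -0.4] | shift now [-0.  -6.1 -0.4]
```

```bash
python3 -m pendant '[85,0,-6,0,-0.005, 40,0,0,0,0, 10,0,0,0,0, 10,0,0,0,0, 10,0,0,0,0, 10,0,0,0,0, 10,0,0,0,0]' 60;  python3 -m pendant '[10,-15,0,0,0, 10,-15,0,0,0, 10,-15,0,0,0, 10,-15,0,0,0, 10,0,0,0,0, 10,0,0,0,0]' 60; python3 - <<'E'
from h import *
goto([.5589,.306,.107],8.7)
p,d=save('wrist','w2');P=cloud('wrist',d);np.save('Pw.npy',P)
s=nets.silhouettes('scoop','wrist');m=s[0]['mask']&(d>0);print(s[0]['score'],m.sum())
o=r.get_obs();M=R.from_rotvec(o['orientation']).as_matrix()
g=o['tcp_pos']-np.array([0,0,-.019])
a=np.deg2rad(8.5);q=P[m]-g; l=np.c_[q[:,0]*np.cos(a)+q[:,1]*np.sin(a),-q[:,0]*np.sin(a)+q[:,1]*np.cos(a),q[:,2]]
for x0 in np.arange(-.12,.05,.01):
    k=(abs(l[:,0]-x0)<.005)&(abs(l[:,1])<.027)
    if k.sum()>5: print(x0.round(3),np.percentile(l[k,2],[5,50,95]).round(4),k.sum())
E
```

```text
clock: 5.12
tcp_pos: [0.5587, 0.307, 0.0475]
orientation: [2.142, 0.164, -2.142]
contact_force: [-0.9, -0.1, 3.9]
grip_width: 0.0149
clock: 5.88
tcp_pos: [0.5584, 0.3068, 0.1071]
orientation: [2.141, 0.163, -2.142]
contact_force: [-0.1, -0.1, -1.1]
grip_width: 0.0154
t 5.88 tcp [0.5584 0.3068 0.1071] yaw 8.75 tilt 0.03 grip 15.4 F [-0.1 -0.1 -1.1]
turn [ 0.001  0.    -0.   ] then shift [ 0.1  0.8 -0.4] | shift now [ 0.1  0.8 -0.4]
0.57 8174
-0.11 [-0.0612 -0.0603 -0.0594] 141
-0.1 [-0.061  -0.0603 -0.0593] 233
-0.09 [-0.0611 -0.0602 -0.0594] 185
-0.08 [-0.0612 -0.06   -0.0592] 73
-0.03 [0.0083 0.01   0.011 ] 598
-0.02 [0.0085 0.0101 0.011 ] 822
-0.01 [0.0089 0.0102 0.0175] 925
-0.0 [0.009  0.0102 0.0112] 945
0.01 [0.0086 0.0101 0.0111] 1025
0.02 [0.0083 0.0101 0.0111] 1108
0.03 [0.0001 0.0099 0.011 ] 1408
0.04 [-0.0074  0.0012  0.0085] 604
```

View pics/w2.png

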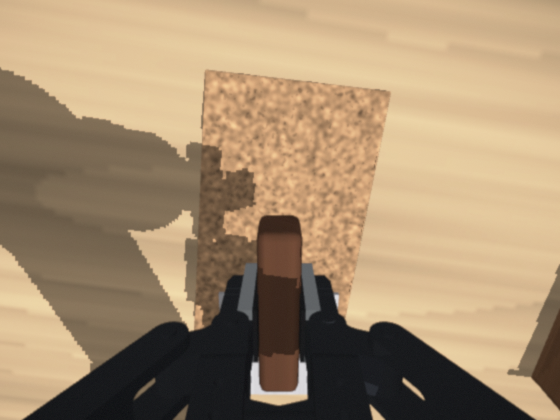

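Fourth picture: the handle is firmly between the pads, and the depth profile shows the scoop level. The tool can't be tilted, so I need to know whether the scoop pivots passively under a weaker grip. I'll test that here over the mat.

```bash
cat >> h.py <<'E'
def tilt(yaw, cam='wrist'):
    "pitch of scoop from handle top + bowl floor seen by wrist camera, relative to grasp point"
    p,d=viewer.grab_frame(cam);P=cloud(cam,d);o=r.get_obs();g=o['tcp_pos']+[0,0,.019]
    a=np.deg2rad(yaw);q=P[(d>0)]-g; l=np.c_[q[:,0]*np.cos(a)+q[:,1]*np.sin(a),-q[:,0]*np.sin(a)+q[:,1]*np.cos(a),q[:,2]]
    k=(abs(l[:,1])<.006)&(l[:,0]>-.03)&(l[:,0]<.027)&(abs(l[:,2]-.01)<.03)
    f=np.polyfit(l[k,0],l[k,2],1);print('handle slope deg',np.rad2deg(np.arctan(f[0])).round(2),'height',f[1].round(4),k.sum());return p,d,l
E
python3 -m pendant '[10,-15,0,0,0, 10,-15,0,0,0, 10,0,0,0,0, 10,0,0,0,0, 10,0,0,0,0, 10,0,0,0,0]' 20
python3 - <<'E'
from h import *
goto([.5589,.306,.137],8.7); tilt(8.7)
E
python3 -m pendant '[15.7,0,0,0,0, 15.7,0,0,0,0]'
python3 - <<'E'
from h import *
goto([.5589,.306,.137],8.7); tilt(8.7)
E
```

```text
clock: 6.72
tcp_pos: [0.5584, 0.3069, 0.1368]
orientation: [2.141, 0.164, -2.143]
contact_force: [-0.6, 0.1, -1.9]
grip_width: 0.015
t 6.72 tcp [0.5584 0.3069 0.1368] yaw 8.75 tilt 0.05 grip 15.0 F [-0.6  0.1 -1.9]
turn [ 0.001  0.001 -0.   ] then shift [-0.2  1.  -0.4] | shift now [-0.2  1.  -0.4]
handle slope deg 0.04 height 0.0101 4177
clock: 7.02
tcp_pos: [0.5586, 0.307, 0.1372]
orientation: [2.142, 0.164, -2.142]
contact_force: [0.4, -0.3, -1.4]
grip_width: 0.0157
t 7.03 tcp [0.5586 0.307  0.1372] yaw 8.76 tilt 0.01 grip 15.7 F [ 0.4 -0.3 -1.4]
turn [ 0.001  0.    -0.   ] then shift [ 0.2  1.1 -0.2] | shift now [ 0.2  1.1 -0.2]
handle slope deg 0.12 height 0.0103 4168
```

```bash
python3 -m pendant '[14,30,0,0,0, 14,30,0,0,0, 14,10,0,0,0, 16.1,0,0,0,0, 16.1,0,0,0,0]' 20
python3 - <<'E'
from h import *
goto([.5589,.306,.137],8.7); tilt(8.7)
E
python3 -m pendant '[16.4,0,0,0,0, 16.4,0,0,0,0]'
python3 - <<'E'
from h import *
goto([.5589,.306,.137],8.7); tilt(8.7)
E
python3 -m pendant '[16.7,0,0,0,0, 16.7,0,0,0,0]'
python3 - <<'E'
from h import *
goto([.5589,.306,.137],8.7); tilt(8.7)
E
```

```text
clock: 7.7
tcp_pos: [0.5594, 0.3077, 0.0687]
orientation: [2.144, 0.165, -2.141]
contact_force: [-0.7, -0.8, -0.7]
grip_width: 0.016
t 7.7 tcp [0.5594 0.3077 0.0687] yaw 8.75 tilt 0.12 grip 16.0 F [-0.7 -0.8 -0.7]
turn [ 0.001 -0.002  0.001] then shift [-68.3   1.6   0.7] | shift now [-68.3   1.5   0.6]
handle slope deg -5.86 height -0.0135 2830
clock: 8.0
tcp_pos: [0.559, 0.3074, 0.068]
orientation: [2.144, 0.165, -2.141]
contact_force: [-0.6, 0.9, 0.3]
grip_width: 0.0159
t 8.0 tcp [0.559  0.3074 0.068 ] yaw 8.75 tilt 0.08 grip 15.9 F [-0.6  0.9  0.3]
turn [ 0.001 -0.001  0.001] then shift [-69.    1.4   0.3] | shift now [-69.    1.4   0.3]
handle slope deg 0.12 height -0.0103 3140
clock: 8.3
tcp_pos: [0.5586, 0.3071, 0.0673]
orientation: [2.142, 0.164, -2.142]
contact_force: [0.5, 0.3, 0.9]
grip_width: 0.0169
t 8.3 tcp [0.5586 0.3071 0.0673] yaw 8.76 tilt 0.01 grip 16.9 F [0.5 0.3 0.9]
turn [ 0.001 -0.     0.   ] then shift [-69.7   1.2  -0.1] | shift now [-69.7   1.2  -0.1]
handle slope deg 0.09 height -0.0096 3157
```

The grip holds at 20 N. Loosening it further makes the scoop slide straight down without pivoting, and it is standing on the mat again. A tail-corner grip gives a small contact patch, so gravity may swing the bowl down smoothly. I'll test that here.

```bash
python3 -m pendant '[22,0,0,0,0, 22,0,0,-20,0, 22,0,0,-18,0, 10,0,0,0,0, 10,0,0,0,0, 10,0,0,0,0]' 20
python3 -m pendant '[10,-8,0,0,0, 10,-8,0,0,0, 10,-8,0,0,0, 10,-8,0,0,0, 10,-8,0,0,0, 10,0,0,0,0]' 20
python3 - <<'E'
from h import *
goto([.5589,.306,.137],8.7)
save('side','s1'); 
E
python3 - <<'E'
import cv2
a=cv2.imread('pics/s1.png')[250:420,150:350];cv2.imwrite('pics/s1c.png',cv2.resize(a,None,fx=3,fy=3))
E
```

```text
clock: 9.1
tcp_pos: [0.5956, 0.3129, 0.0675]
orientation: [2.142, 0.165, -2.142]
contact_force: [1.7, -0.1, 1.2]
grip_width: 0.0152
clock: 9.85
tcp_pos: [0.5966, 0.3132, 0.1083]
orientation: [2.144, 0.165, -2.141]
contact_force: [0.4, -0.2, -1.8]
grip_width: 0.0154
t 9.85 tcp [0.5966 0.3132 0.1083] yaw 8.75 tilt 0.09 grip 15.4 F [ 0.4 -0.2 -1.8]
turn [ 0.001 -0.001  0.001] then shift [-28.7   1.4  38.4] | shift now [-28.8   1.3  38.3]
```

View pics/s1c.png

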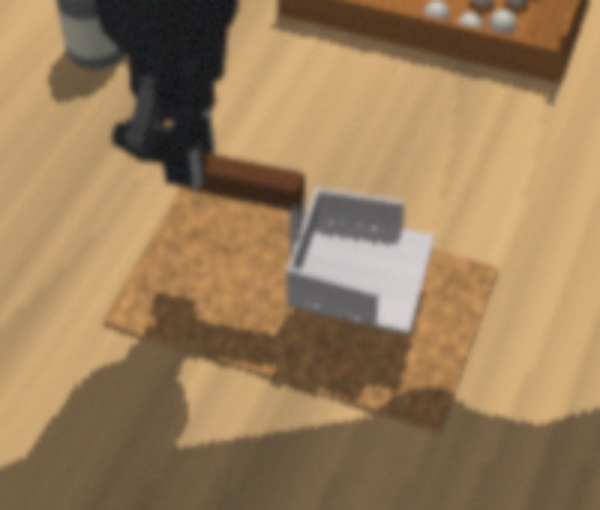

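Fifth picture: the fingers hold only the tail at (195,165), and the bowl is off the mat and still nearly level. I'll measure the pitch, then check whether it creeps.

```bash
cat >> h.py <<'E'
def pitch(yaw):
    "pitch from side+top+wrist depth points: bowl floor plane fit, in axes of the grip (x=scoop x)"
    o=r.get_obs();g=o['tcp_pos']+[0,0,.019];a=np.deg2rad(yaw)
    for cam in('top','side','wrist'):
        p,d=viewer.grab_frame(cam);s=nets.silhouettes('scoop',cam)
        if not s: print(cam,'none');continue
        m=s[0]['mask']&(d>0);g3=p.astype(int);m&=(g3.max(2)-g3.min(2)<30)&(g3.min(2)>120)
        q=cloud(cam,d)[m]-g
        l=np.c_[q[:,0]*np.cos(a)+q[:,1]*np.sin(a),-q[:,0]*np.sin(a)+q[:,1]*np.cos(a),q[:,2]]
        l=l[(abs(l[:,1])<.027)]
        if len(l)<20: print(cam,len(l));continue
        best=None;rng=np.random.default_rng(0)
        for _ in range(200):
            i=rng.choice(len(l),3,replace=False);c,*_=np.linalg.lstsq(np.c_[l[i,:2],np.ones(3)],l[i,2],rcond=None)
            k=abs(l@np.r_[c[:2],-1]+c[2])<.0025
            if best is None or k.sum()>best.sum():best=k
        c,*_=np.linalg.lstsq(np.c_[l[best,:2],np.ones(best.sum())],l[best,2],rcond=None)
        print(cam,'floor pitch deg(+ = front down)',np.rad2deg(np.arctan(c[0])).round(1),'roll',np.rad2deg(np.arctan(c[1])).round(1),'n',best.sum(),len(l),'x range',l[best,0].min().round(3),l[best,0].max().round(3),'z@lip',l[best,2][l[best,0]<l[best,0].min()+.006].mean().round(4))
E
python3 - <<'E'
from h import *
pitch(8.75)
E
```

```text
top 0
side floor pitch deg(+ = front down) 1.8 roll -0.4 n 699 784 x range -0.14 -0.068 z@lip -0.0842
wrist floor pitch deg(+ = front down) 1.7 roll -0.0 n 928 959 x range -0.141 -0.093 z@lip -0.0848
```

```bash
python3 -m pendant '[10,15,0,0,0, 10,15,0,0,0, 10,11,0,0,0, 22,0,0,0,0, 22,0,0,0,0, 22,-4,0,-9,0, 10,0,0,0,0, 10,0,0,0,0, 10,0,0,0,0]' 20
python3 -m pendant '[10,-8,0,0,0, 10,-8,0,0,0, 10,-8,0,0,0, 10,-8,0,0,0, 10,0,0,0,0]' 20
python3 - <<'E'
from h import *
goto([.5589,.306,.137],8.7)
pitch(8.75)
E
```

```text
clock: 11.32
tcp_pos: [0.6053, 0.3143, 0.0705]
orientation: [2.143, 0.164, -2.141]
contact_force: [1.0, -0.9, 1.5]
grip_width: 0.0095
clock: 11.95
tcp_pos: [0.6055, 0.3145, 0.1034]
orientation: [2.144, 0.165, -2.141]
contact_force: [0.7, 0.5, 0.2]
grip_width: 0.0101
t 11.95 tcp [0.6055 0.3145 0.1034] yaw 8.75 tilt 0.09 grip 10.1 F [0.7 0.5 0.2]
turn [ 0.001 -0.002  0.001] then shift [-33.6   1.4  47.4] | shift now [-33.7   1.3  47.3]
top 0
side floor pitch deg(+ = front down) 0.0 roll 0.4 n 686 785 x range -0.155 -0.083 z@lip -0.1159
wrist floor pitch deg(+ = front down) 0.9 roll 0.2 n 438 453 x range -0.156 -0.132 z@lip -0.1163
```

```bash
python3 -m pendant '[22,0,0,5,0, 22,0,0,0,0, 22,15,0,0,0, 22,16,0,0,0, 10,2,0,0,0, 10,0,0,0,0, 10,0,0,0,0]' 20
python3 -m pendant '[10,-8,0,0,0, 10,-8,0,0,0, 10,-8,0,0,0, 10,-8,0,0,0, 10,0,0,0,0]' 20
python3 - <<'E'
from h import *
goto([.5589,.306,.137],8.7)
pitch(8.75)
E
```

```text
clock: 13.12
tcp_pos: [0.6002, 0.3136, 0.0695]
orientation: [2.142, 0.164, -2.142]
contact_force: [-0.3, -0.6, -1.3]
grip_width: 0.0149
clock: 13.75
tcp_pos: [0.6007, 0.3138, 0.1024]
orientation: [2.144, 0.165, -2.141]
contact_force: [-0.3, 0.1, -1.1]
grip_width: 0.0149
t 13.75 tcp [0.6007 0.3138 0.1024] yaw 8.74 tilt 0.1 grip 14.9 F [-0.3  0.1 -1.1]
turn [ 0.001 -0.002  0.001] then shift [-34.6   1.4  42.5] | shift now [-34.7   1.3  42.4]
top 0
side floor pitch deg(+ = front down) 15.2 roll 0.7 n 624 667 x range -0.126 -0.057 z@lip -0.1143
wrist floor pitch deg(+ = front down) 15.1 roll -0.2 n 96 101 x range -0.127 -0.093 z@lip -0.1144
```

The tail-corner grip pivots freely: a 33 mm lift gave 15° of pitch with the lip still on the mat. So the plan is:
1. Scoop with a firm centre grip.
2. Rest the scoop on the heart box rim, mouth towards the tip.
3. Regrip at the tail corner and lift slowly to pour.

First I set it down and go back to the centre grip.

```bash
python3 -m pendant '[10,12,0,0,0, 10,12,0,0,0, 10,9,0,0,0, 22,1,0,0,0, 22,0,0,0,0, 22,0,0,20,0, 22,12,0,20,0, 22,11,0,0,0, 22,0,0,0,0]' 20
python3 - <<'E'
from h import *
goto([.5589,.306,.047],8.7)
pitch(8.75)
E
```

```text
clock: 15.18
tcp_pos: [0.5609, 0.307, 0.0436]
orientation: [2.141, 0.163, -2.142]
contact_force: [-0.2, -0.3, 0.4]
grip_width: 0.022
t 15.18 tcp [0.5609 0.307  0.0436] yaw 8.74 tilt 0.05 grip 22.0 F [-0.2 -0.3  0.4]
turn [ 0.001  0.001 -0.001] then shift [-3.4  0.7  2.1] | shift now [-3.4  0.7  2.1]
top floor pitch deg(+ = front down) 2.8 roll 0.4 n 33 43 x range -0.059 -0.039 z@lip -0.0569
side floor pitch deg(+ = front down) 0.3 roll -0.5 n 693 797 x range -0.109 -0.036 z@lip -0.0566
wrist floor pitch deg(+ = front down) 0.1 roll -0.0 n 1699 1806 x range -0.11 -0.058 z@lip -0.0565
```

```bash
python3 -m pendant '[22,-3,0,0,0, 10,0,0,0,0, 10,0,0,0,0, 10,0,0,0,0, 10,0,0,0,0, 10,-20,0,0,0, 10,-30,0,0,0, 10,-30,0,0,0, 10,0,0,0,0.05, 10,0,0,0,0.052, 10,0,40,-14,0, 10,0,40,-14,0, 10,0,40,-14,0, 10,0,40,-14,0, 10,0,40,-14,0, 10,0,40,-15,0, 10,0,37,-15,0, 10,0,0,0,0]' 60
python3 - <<'E'
from h import *
goto([.6745,.0354,.049+.03],2.9)
pitch(2.9)
for cam in('wrist','top'):
    p,d=save(cam,'t_'+cam);P=cloud(cam,d);x,y,z=P[...,0],P[...,1],P[...,2]
    m=(d>0)&(x>.44)&(x<.7)&(y>-.05)&(y<.11)&(z>.029)&(z<.039)
    q=P[m]
    for x0 in np.arange(.45,.67,.03):
        k=abs(q[:,0]-x0)<.015;yy=q[k,1]
        if k.sum()<10: continue
        c=np.array([np.median(yy[yy<.027]) if (yy<.027).any() else np.nan,np.median(yy[yy>.027]) if (yy>.027).any() else np.nan])
        print(cam,x0.round(2),c.round(4),c.mean().round(4),'trough model',(.0291+(x0-.5507)*np.tan(np.deg2rad(2.9))).round(4))
print([(np.round(q['location'],3).tolist(),round(q['score'],2)) for q in nets.look_for('bead0','top')])
E
```

```text
clock: 17.73
tcp_pos: [0.6755, 0.0302, 0.1276]
orientation: [2.198, 0.045, -2.198]
contact_force: [-0.0, -0.2, -2.2]
grip_width: 0.0153
t 17.73 tcp [0.6755 0.0302 0.1276] yaw 2.52 tilt 0.15 grip 15.3 F [-0.  -0.2 -2.2]
turn [-0.007 -0.    -0.003] then shift [48.6 -5.3  0.7] | shift now [48.6 -5.4  0.8]
top floor pitch deg(+ = front down) -1.3 roll -6.4 n 95 122 x range -0.109 -0.064 z@lip -0.0604
side floor pitch deg(+ = front down) -0.1 roll 0.6 n 301 343 x range -0.11 -0.037 z@lip -0.0609
wrist floor pitch deg(+ = front down) 0.1 roll -0.1 n 647 661 x range -0.111 -0.035 z@lip -0.061
wrist 0.6 [-0.0116  0.0746] 0.0315 trough model 0.0316
wrist 0.63 [-0.0087  0.0734] 0.0324 trough model 0.0331
wrist 0.66 [-0.0001  0.0684] 0.0341 trough model 0.0346
top 0.45 [0.0134 0.0562] 0.0348 trough model 0.024
top 0.48 [   nan 0.0665] nan trough model 0.0255
top 0.51 [  nan 0.069] nan trough model 0.027
top 0.54 [   nan 0.0703] nan trough model 0.0286
top 0.57 [   nan 0.0713] nan trough model 0.0301
top 0.6 [   nan 0.0739] nan trough model 0.0316
top 0.63 [  nan 0.075] nan trough model 0.0331
[([0.512, 0.053, 0.022], 0.53)]
```

View pics/t_top.png

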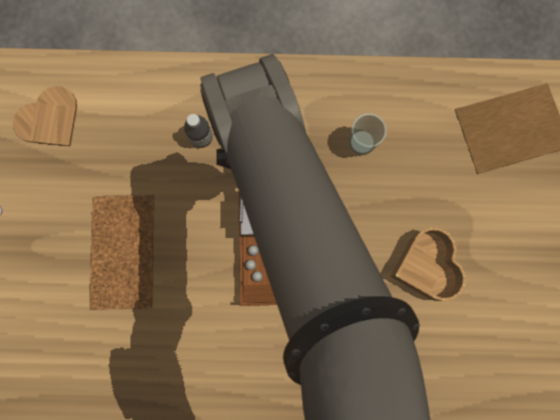

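Sixth picture: the bowl is above the trough's upper half, and the beads lie in front of it at (250-258,250-276). The trough centre line from the wrist depth agrees within 1 mm. Descending.

```bash
python3 -m pendant '[10,0,-5,0,-0.007, 10,10,0,0,0, 10,0,0,0,0, 10,0,0,0,0]' 60
python3 - <<'E'
from h import *
goto([.6755,.0354,.052],2.9)
E
```

```text
clock: 18.68
tcp_pos: [0.6741, 0.0406, 0.117]
orientation: [2.192, 0.063, -2.193]
contact_force: [0.2, -0.2, -2.2]
grip_width: 0.0149
t 18.68 tcp [0.6741 0.0406 0.117 ] yaw 3.3 tilt 0.03 grip 14.9 F [ 0.2 -0.2 -2.2]
turn [ 0.007  0.001 -0.   ] then shift [65.   5.3 -1.1] | shift now [65.   5.3 -1.1]
```

```bash
python3 -m pendant '[10,0,5,0,0.006, 10,10,0,0,0, 10,10,0,0,0, 10,0,0,0,0, 10,0,0,0,0]' 60
python3 - <<'E'
from h import *
goto([.6755,.0354,.052],2.9)
E
```

```text
clock: 19.3
tcp_pos: [0.6745, 0.036, 0.0972]
orientation: [2.195, 0.057, -2.195]
contact_force: [0.2, 0.9, -0.8]
grip_width: 0.015
t 19.3 tcp [0.6745 0.036  0.0972] yaw 2.98 tilt 0.01 grip 15.0 F [ 0.2  0.9 -0.8]
turn [0.001 0.    0.   ] then shift [45.2  0.6 -0.9] | shift now [45.2  0.7 -0.9]
```

```bash
python3 -m pendant '[10,13,0,0,0, 10,13,0,0,0, 10,12,0,0,0, 10,0,0,0,0]' 60; python3 -m pendant '[10,2,0,0,0, 10,2,0,0,0, 10,2,0,0,0, 10,1,0,0,0, 10,0,0,0,0]'; python3 - <<'E'
from h import *
goto([.6755,.0354,.0505],2.9);pitch(2.9)
E
```

```text
clock: 19.8
tcp_pos: [0.6734, 0.0356, 0.0575]
orientation: [2.192, 0.057, -2.198]
contact_force: [0.4, 0.5, -1.7]
grip_width: 0.015
clock: 20.42
tcp_pos: [0.6745, 0.0358, 0.0523]
orientation: [2.195, 0.057, -2.195]
contact_force: [0.6, -0.2, -0.7]
grip_width: 0.0152
t 20.43 tcp [0.6745 0.0358 0.0523] yaw 2.96 tilt 0.0 grip 15.2 F [ 0.6 -0.2 -0.7]
turn [ 0.001  0.    -0.   ] then shift [ 1.8  0.4 -1. ] | shift now [ 1.8  0.4 -1. ]
top floor pitch deg(+ = front down) -0.5 roll -1.6 n 167 210 x range -0.109 -0.047 z@lip -0.0601
side none
wrist floor pitch deg(+ = front down) 0.3 roll 0.0 n 620 623 x range -0.11 -0.082 z@lip -0.0609
```

```bash
python3 -m pendant '[10,1,0,0,0, 10,0,0,8,0, 10,0,0,8,0, 10,0,0,8,0, 10,0,0,8,0, 10,0,0,8,0, 10,0,0,8,0, 10,0,0,8,0, 10,0,0,8,0, 10,0,0,8,0, 10,0,0,8,0, 10,0,0,4,0, 10,0,0,0,0]' 60
python3 - <<'E'
from h import *
goto([.5905,.0311,.0515],2.9);pitch(2.9)
p,d=save('top','sc1');save('side','sc1s')
a=p[150:330,200:340,::-1];cv2.imwrite('pics/sc1c.png',cv2.resize(a,None,fx=3,fy=3))
print([(np.round(q['location'],3).tolist(),round(q['score'],2)) for c in('top','side','wrist') for q in nets.look_for('bead0',c)])
E
```

```text
clock: 22.35
tcp_pos: [0.5905, 0.0314, 0.0514]
orientation: [2.195, 0.057, -2.195]
contact_force: [0.9, 0.5, -1.7]
grip_width: 0.0155
t 22.35 tcp [0.5905 0.0314 0.0514] yaw 2.97 tilt 0.01 grip 15.5 F [ 0.9  0.5 -1.7]
turn [ 0.001  0.    -0.   ] then shift [-0.1  0.3 -0. ] | shift now [-0.1  0.3 -0. ]
top 1
side floor pitch deg(+ = front down) 0.0 roll 1.4 n 179 232 x range -0.102 -0.035 z@lip -0.0603
wrist floor pitch deg(+ = front down) 0.5 roll -0.1 n 399 427 x range -0.109 -0.081 z@lip -0.0612
[([0.485, 0.055, 0.028], 0.66), ([0.472, 0.009, 0.029], 0.6), ([0.492, 0.011, 0.028], 0.52), ([0.539, 0.018, 0.03], 0.19), ([0.497, 0.036, 0.026], 0.63), ([0.488, 0.02, 0.014], 0.4)]
```

```bash
python3 -c "
import cv2,numpy as np
a=cv2.imread('pics/sc1s.png')[200:300,220:370];b=cv2.imread('pics/sc1c.png')
cv2.imwrite('pics/v7.png',np.hstack([cv2.resize(a,(500,333)),cv2.resize(b,(259,333))]))"
```

```text
(no output)
```

View pics/v7.png

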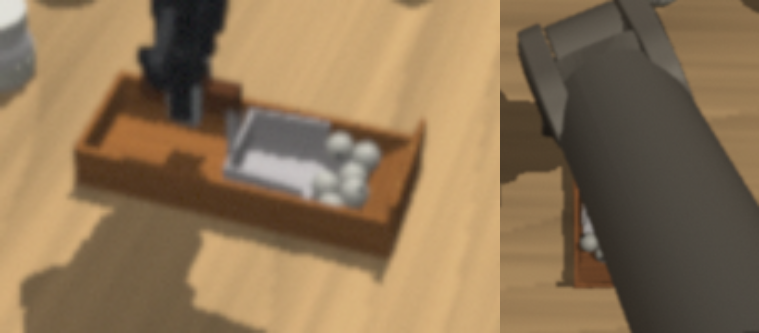

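Seventh picture: the beads are rolling over the lip at the ramp foot, and some are already in the bowl. Now I follow the ramp upwards and lift.

```bash
python3 -m pendant '[10,0,0,4,0, 10,-3.4,0,4,0, 10,-3.4,0,4,0, 10,-3.4,0,4,0, 10,-3.4,0,4,0, 10,-3.4,0,4,0, 10,-3.4,0,4,0, 10,0,0,0,0, 10,0,0,0,0]' 60
python3 - <<'E'
from h import *
goto([.5905,.0311,.0515],2.9);pitch(2.9)
p,d=save('side','sc2s')
a=p[190:290,220:370,::-1];cv2.imwrite('pics/v8.png',cv2.resize(a,(600,400)))
print([(np.round(q['location'],3).tolist(),round(q['score'],2)) for c in('side','wrist') for q in nets.look_for('bead0',c)])
E
```

```text
clock: 24.02
tcp_pos: [0.5627, 0.03, 0.0717]
orientation: [2.195, 0.057, -2.195]
contact_force: [-0.3, -0.0, -2.7]
grip_width: 0.0152
t 24.02 tcp [0.5627 0.03   0.0717] yaw 2.96 tilt 0.0 grip 15.2 F [-0.3 -0.  -2.7]
turn [ 0.001  0.    -0.   ] then shift [ 20.2   0.3 -27.8] | shift now [ 20.2   0.3 -27.8]
top 0
side floor pitch deg(+ = front down) -1.3 roll 1.1 n 117 154 x range -0.093 -0.036 z@lip -0.0605
wrist floor pitch deg(+ = front down) 4.0 roll -1.9 n 60 93 x range -0.108 -0.084 z@lip -0.0613
[([0.453, 0.004, 0.049], 0.6), ([0.454, 0.017, 0.044], 0.58), ([0.464, 0.053, 0.043], 0.47), ([0.482, 0.027, 0.046], 0.46), ([0.467, 0.036, 0.045], 0.39), ([0.485, 0.012, 0.045], 0.65), ([0.474, 0.036, 0.047], 0.6), ([0.465, 0.016, 0.039], 0.58)]
```

View pics/v8.png

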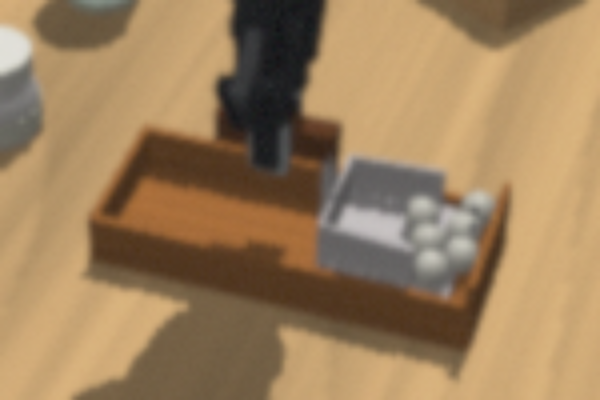

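Eighth picture: all six beads are in the front half of the bowl. A small backward tilt will keep them in, so I lower the handle with the lip resting on the ramp.

```bash
python3 -m pendant '[10,0,0,0,0, 10,1.5,0,0,0, 10,1.5,0,0,0, 10,1,0,0,0]' 25
python3 -m pendant '[10,1.5,0,0,0, 10,1.5,0,0,0, 10,0,0,0,0]' 
python3 - <<'E'
from h import *
goto([.5905,.0311,.0515],2.9);tilt(2.9);
E
```

```text
clock: 24.98
tcp_pos: [0.563, 0.03, 0.0679]
orientation: [2.196, 0.057, -2.195]
contact_force: [0.4, 0.3, 1.6]
grip_width: 0.015
clock: 25.35
tcp_pos: [0.5642, 0.0302, 0.0658]
orientation: [2.199, 0.057, -2.192]
contact_force: [1.6, -0.5, 5.8]
grip_width: 0.0152
t 25.35 tcp [0.5642 0.0302 0.0658] yaw 2.96 tilt 0.16 grip 15.2 F [ 1.6 -0.5  5.8]
turn [ 0.001 -0.003  0.   ] then shift [ 14.3   0.4 -26.3] | shift now [ 14.3   0.4 -26.2]
handle slope deg -1.21 height 0.0097 4238
```

```bash
python3 -m pendant '[10,1.5,0,0.5,0, 10,1.5,0,0.5,0, 10,1.5,0,0.5,0, 10,0,0,0,0]' 20
python3 -m pendant '[10,1.5,0,0,0, 10,1.5,0,0,0, 10,1.5,0,0,0, 10,0,0,0,0]' 
python3 - <<'E'
from h import *
goto([.5905,.0311,.0515],2.9);tilt(2.9);
E
```

```text
clock: 25.9
tcp_pos: [0.5658, 0.0303, 0.0626]
orientation: [2.206, 0.057, -2.186]
contact_force: [7.1, -1.4, 7.7]
grip_width: 0.015
clock: 26.4
tcp_pos: [0.5675, 0.0304, 0.0587]
orientation: [2.209, 0.058, -2.183]
contact_force: [9.4, -0.6, 8.1]
grip_width: 0.0153
t 26.4 tcp [0.5675 0.0304 0.0587] yaw 2.94 tilt 0.7 grip 15.3 F [ 9.4 -0.6  8.1]
turn [ 0.001 -0.012  0.001] then shift [  7.2   0.5 -23. ] | shift now [  7.5   0.5 -22.9]
handle slope deg -4.65 height 0.0099 4464
```

```bash
python3 -m pendant '[10,0,0,0,0, 10,-4,0,0,0, 10,-6,0,0,0, 10,-10,0,-2,0, 10,-15,0,-2,0, 10,-20,0,0,0, 10,-20,0,0,0, 10,-15,0,0,0, 10,0,0,0,0]' 50
python3 - <<'E'
from h import *
goto([.5905,.0311,.0515],2.9);tilt(2.9);pitch(2.9)
p,d=save('side','sc3s')
a=p[150:290,220:370,::-1];cv2.imwrite('pics/v9.png',cv2.resize(a,(600,560)))
print([(np.round(q['location'],3).tolist(),round(q['score'],2)) for c in('side','wrist') for q in nets.look_for('bead0',c)])
E
```

```text
clock: 27.58
tcp_pos: [0.566, 0.0302, 0.1471]
orientation: [2.198, 0.057, -2.193]
contact_force: [1.1, -0.0, -1.8]
grip_width: 0.0152
t 27.57 tcp [0.566  0.0302 0.1471] yaw 2.96 tilt 0.14 grip 15.2 F [ 1.1 -0.  -1.8]
turn [ 0.001 -0.003 -0.   ] then shift [ 95.6   0.4 -24.5] | shift now [ 95.7   0.4 -24.3]
handle slope deg -4.69 height 0.0099 4418
top 0
side floor pitch deg(+ = front down) -4.6 roll 0.1 n 137 180 x range -0.114 -0.06 z@lip -0.0526
wrist none
[([0.46, 0.003, 0.128], 0.57), ([0.507, 0.039, 0.122], 0.57), ([0.475, 0.028, 0.131], 0.48), ([0.482, 0.03, 0.134], 0.55), ([0.598, 0.029, 0.006], 0.51), ([0.499, 0.012, 0.127], 0.49), ([0.489, 0.04, 0.128], 0.47)]
```

View pics/v9.png

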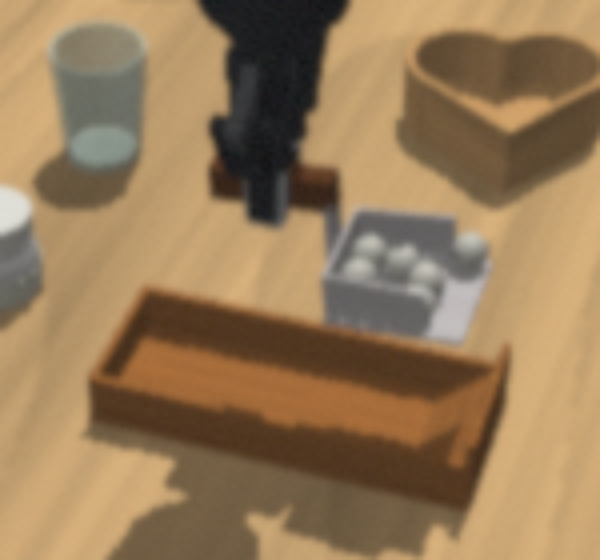

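Ninth picture: all six beads are in the bowl, with one in the front right corner, and the trough is empty. The bowl is pitched 4.6° back. I'll carry it gently to the heart box.

```bash
python3 -m pendant '[10,0,10,3,0, 10,0,20,3,0, 10,0,30,3,0, 10,0,38,3,0, 10,0,38,3,0, 10,0,38,3,0, 10,0,34,3,0, 10,0,36,3,0, 10,0,32,3,0, 10,0,28,3,0, 10,0,24,3,0, 10,0,20,3,0, 10,0,16,3,0, 10,0,12,3,0, 10,0,8,3,0, 10,0,4,3,0]' 50
python3 -m pendant '[10,0,0,0,0.01, 10,0,0,0,0.02, 10,0,0,0,0.03, 10,0,0,0,0.04, 10,0,0,0,0.05, 10,0,0,0,0.06, 10,0,0,0,0.07, 10,0,0,0,0.08, 10,0,0,0,0.09, 10,0,0,0,0.1, 10,0,0,0,0.1, 10,0,0,0,0.1, 10,0,0,0,0.1, 10,0,0,0,0.1, 10,0,0,0,0.1, 10,0,0,0,0.1, 10,0,0,0,0.09, 10,0,0,0,0.06, 10,0,0,0,0.04, 10,0,0,0,0]'
python3 - <<'E'
from h import *
goto([.538,-.360,.0945],-73.9);tilt(-73.9);print(r.get_obs()['joints'].round(2))
print([(np.round(q['location'],3).tolist(),round(q['score'],2)) for c in('side','wrist') for q in nets.look_for('bead0',c)])
# heart rim from side view and wrist
p,d=save('wrist','b1w');p,d=save('side','b1')
p,d=save('top','b1t');cv2.imwrite('pics/b1tc.png',cv2.resize(p[180:340,340:520,::-1],None,fx=3,fy=3))
cv2.imwrite('pics/v10.png',np.hstack([cv2.resize(cv2.imread('pics/b1.png')[90:230,270:420],(428,400)),cv2.resize(cv2.imread('pics/b1t.png')[190:330,350:480],(371,400))]))
E
```

```text
clock: 30.08
tcp_pos: [0.5372, -0.3599, 0.1457]
orientation: [2.195, 0.057, -2.195]
contact_force: [-0.2, -0.2, -2.9]
grip_width: 0.015
clock: 32.58
tcp_pos: [0.5374, -0.3597, 0.1457]
orientation: [-1.414, 1.062, 1.414]
contact_force: [-0.0, 1.2, -2.2]
grip_width: 0.0146
t 32.58 tcp [ 0.5374 -0.3597  0.1457] yaw -73.81 tilt 0.01 grip 14.6 F [-0.   1.2 -2.2]
turn [ 0.002 -0.    -0.   ] then shift [51.2 -0.5 -0.5] | shift now [51.2 -0.5 -0.4]
handle slope deg -4.77 height 0.0099 4408
[ 0.49  0.52 -0.    1.7   0.    0.92 -2.37]
[([0.46, 0.003, 0.128], 0.57), ([0.507, 0.039, 0.122], 0.57), ([0.475, 0.028, 0.131], 0.48), ([0.52, -0.274, 0.133], 0.75), ([0.507, -0.3, 0.127], 0.51), ([0.536, -0.291, 0.132], 0.5)]
```

View pics/v10.png

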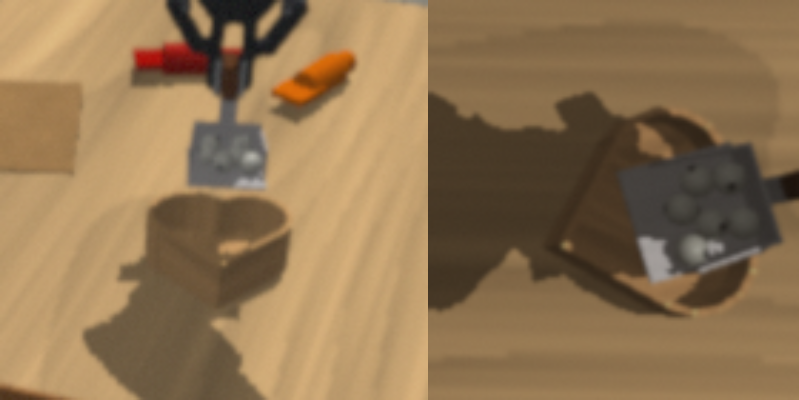

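Tenth picture: all six beads sit well back in the bowl, which hangs above the heart with its mouth towards the tip. Lowering onto the rim.

```bash
python3 -m pendant '[10,4,0,-1,0, 10,10,0,-1,0, 10,12,0,0,0, 10,12,0,0,0, 10,8,0,0,0, 10,4,0,0,0, 10,1,0,0,0, 10,0,0,0,0]' 50
python3 -m pendant '[10,1,0,0,0, 10,1,0,0,0, 10,0,0,0,0]'
python3 - <<'E'
from h import *
goto([.5386,-.362,.0945],-73.9);tilt(-73.9)
print([(np.round(q['location'],3).tolist(),round(q['score'],2)) for c in('wrist',) for q in nets.look_for('bead0',c)])
E
```

```text
clock: 33.88
tcp_pos: [0.5381, -0.3619, 0.095]
orientation: [-1.415, 1.062, 1.414]
contact_force: [0.4, -0.5, -1.9]
grip_width: 0.0153
clock: 34.25
tcp_pos: [0.5379, -0.3617, 0.0927]
orientation: [-1.414, 1.062, 1.414]
contact_force: [0.7, 0.5, -2.8]
grip_width: 0.0149
t 34.25 tcp [ 0.5379 -0.3617  0.0927] yaw -73.81 tilt 0.0 grip 14.9 F [ 0.7  0.5 -2.8]
turn [0.002 0.    0.   ] then shift [-1.8 -0.6 -0.5] | shift now [-1.8 -0.6 -0.5]
handle slope deg -4.73 height 0.0098 4429
[([0.535, -0.293, 0.078], 0.63), ([0.524, -0.277, 0.082], 0.52), ([0.506, -0.302, 0.071], 0.44)]
```

```bash
python3 -m pendant '[10,1,0,0,0, 10,1,0,0,0, 10,0,0,0,0]' 25
python3 - <<'E'
from h import *
goto([.5386,-.362,.0945],-73.9);tilt(-73.9)
E
```

```text
clock: 34.72
tcp_pos: [0.5379, -0.3618, 0.0907]
orientation: [-1.414, 1.062, 1.414]
contact_force: [-0.5, 0.5, -1.6]
grip_width: 0.0153
t 34.73 tcp [ 0.5379 -0.3618  0.0907] yaw -73.81 tilt 0.0 grip 15.3 F [-0.5  0.5 -1.6]
turn [ 0.002 -0.     0.   ] then shift [-3.8 -0.6 -0.4] | shift now [-3.8 -0.6 -0.4]
handle slope deg -4.76 height 0.0099 4423
```

```bash
python3 -m pendant '[10,0.7,0,0,0, 15.8,0,0,0,0, 16,0,0,0,0, 16.2,0,0,0,0, 16.6,0,0,0,0, 18,0,0,0,0]' 20
python3 - <<'E'
from h import *
goto([.5386,-.362,.0945],-73.9);p,d,l=tilt(-73.9);pitch(-73.9)
print([(np.round(q['location'],3).tolist(),round(q['score'],2)) for c in('side','wrist','top') for q in nets.look_for('bead0',c)])
k=(abs(l[:,2]-.01)<.02)&(l[:,0]>.02)&(l[:,0]<.06)&(abs(l[:,1])<.012);print('tail x',np.percentile(l[k,0],[98]))
k=(l[:,2]<.025)&(l[:,2]>-.01)&(abs(l[:,0])<.045)&(l[:,0]>.025)&(abs(l[:,1])<.012);print('handle y',np.percentile(l[k,1],[2,98]).round(4))
E
```

```text
clock: 35.52
tcp_pos: [0.5379, -0.3618, 0.09]
orientation: [-1.414, 1.062, 1.414]
contact_force: [-0.1, -0.7, -0.4]
grip_width: 0.0181
t 35.52 tcp [ 0.5379 -0.3618  0.09  ] yaw -73.81 tilt 0.01 grip 18.1 F [-0.1 -0.7 -0.4]
turn [ 0.002 -0.     0.   ] then shift [-4.5 -0.6 -0.4] | shift now [-4.5 -0.6 -0.4]
handle slope deg -0.23 height 0.0132 4359
top floor pitch deg(+ = front down) -0.1 roll 1.4 n 53 65 x range -0.113 -0.065 z@lip -0.0566
side floor pitch deg(+ = front down) -2.3 roll 2.7 n 24 26 x range -0.115 -0.049 z@lip -0.0569
wrist floor pitch deg(+ = front down) 41.7 roll -54.3 n 23 25 x range -0.109 -0.09 z@lip -0.0568
[([0.512, -0.273, 0.07], 0.43), ([0.534, -0.29, 0.072], 0.83), ([0.505, -0.302, 0.068], 0.74), ([0.497, -0.285, 0.066], 0.53), ([0.516, -0.273, 0.069], 0.55), ([0.534, -0.284, 0.071], 0.49), ([0.504, -0.296, 0.072], 0.47), ([0.491, -0.276, 0.069], 0.44)]
tail x [0.03000562]
handle y [-0.0075  0.0073]
```

The scoop rests level on the rim with all the beads inside. Regripping at the tail corner.

```bash
python3 -m pendant '[20,-2,0,0,0, 20,-5,0,-6,0, 20,-6,0,-10,0, 20,-6,0,-10,0, 20,-6,0,-10,0, 20,0,0,0,0, 10,0,0,0,0, 10,0,0,0,0, 10,0,0,0,0]' 20
python3 - <<'E'
from h import *
goto([.5386,-.362,.1147],-73.9);pitch(-73.9)
p,d=viewer.grab_frame('side')
print([(np.round(q['location'],3).tolist(),round(q['score'],2)) for c in('side','top') for q in nets.look_for('bead0',c)])
E
```

```text
clock: 37.15
tcp_pos: [0.5478, -0.3959, 0.1148]
orientation: [-1.414, 1.062, 1.415]
contact_force: [0.6, 0.0, -1.4]
grip_width: 0.0142
t 37.15 tcp [ 0.5478 -0.3959  0.1148] yaw -73.79 tilt 0.03 grip 14.2 F [ 0.6  0.  -1.4]
turn [ 0.002  0.    -0.   ] then shift [ 0.1 -0.6 35.2] | shift now [ 0.1 -0.7 35.2]
top floor pitch deg(+ = front down) 0.2 roll -0.4 n 68 82 x range -0.15 -0.094 z@lip -0.0824
side floor pitch deg(+ = front down) -2.8 roll 2.6 n 35 36 x range -0.155 -0.124 z@lip -0.0814
wrist 0
[([0.491, -0.27, 0.069], 0.56), ([0.515, -0.271, 0.069], 0.45), ([0.526, -0.318, 0.067], 0.31), ([0.504, -0.294, 0.071], 0.49), ([0.535, -0.283, 0.069], 0.38)]
```

```bash
python3 -m pendant '[10,0,0,-1,0, 10,0,0,-1,0, 10,0,0,-2,0, 10,-1,0,0,0, 10,-1,0,0,0, 10,-1,0,0,0, 10,-1,0,0,0, 10,-1,0,0,0, 10,-1,0,0,0, 10,0,0,0,0, 10,0,0,0,0]' 20
python3 - <<'E'
from h import *
goto([.5386,-.362,.1147],-73.9);pitch(-73.9)
p,d=save('side','po1')
print([(np.round(q['location'],3).tolist(),round(q['score'],2)) for c in('side','top') for q in nets.look_for('bead0',c)])
p2,_=save('top','po1t')
cv2.imwrite('pics/v11.png',np.hstack([cv2.resize(cv2.imread('pics/po1.png')[110:230,290:410],(400,400)),cv2.resize(cv2.imread('pics/po1t.png')[190:330,350:490],(400,400))]))
E
```

```text
clock: 38.98
tcp_pos: [0.5491, -0.4003, 0.1211]
orientation: [-1.415, 1.062, 1.414]
contact_force: [-0.1, -0.0, -1.0]
grip_width: 0.0141
t 38.98 tcp [ 0.5491 -0.4003  0.1211] yaw -73.81 tilt 0.02 grip 14.1 F [-0.1 -0.  -1. ]
turn [ 0.002 -0.     0.   ] then shift [ 6.4 -0.5 39.7] | shift now [ 6.4 -0.6 39.7]
top floor pitch deg(+ = front down) 5.7 roll 2.3 n 37 44 x range -0.144 -0.103 z@lip -0.0923
side 10
wrist 11
[([0.525, -0.258, 0.06], 0.54), ([0.506, -0.247, 0.053], 0.41), ([0.49, -0.251, 0.06], 0.37), ([0.517, -0.272, 0.071], 0.61), ([0.503, -0.293, 0.072], 0.58), ([0.491, -0.273, 0.068], 0.5), ([0.511, -0.306, 0.065], 0.47)]
```

View pics/v11.png

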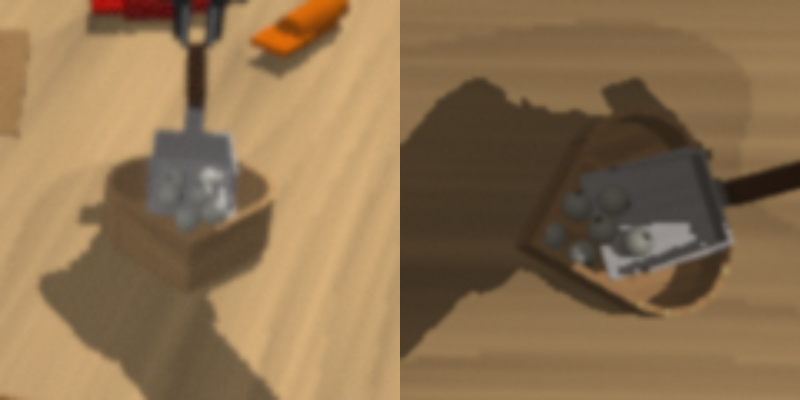

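Eleventh picture: the beads are rolling off the lip into the tip of the box, and none is outside. I'll keep lifting slowly while drawing back.

```bash
python3 -m pendant '[10,0,0,-2,0, 10,-1,0,-2,0, 10,-1,0,-2,0, 10,-2,0,-2,0, 10,-2,0,0,0, 10,-2,0,0,0, 10,-3,0,0,0, 10,-3,0,0,0, 10,-3,0,0,0, 10,-3,0,0,0, 10,-3,0,0,0, 10,-3,0,0,0, 10,0,0,0,0]' 20
python3 - <<'E'
from h import *
goto([.5386,-.362,.1147],-73.9);pitch(-73.9)
p,d=save('side','po2');p2,_=save('top','po2t')
print([(np.round(q['location'],3).tolist(),round(q['score'],2)) for c in('side','top') for q in nets.look_for('bead0',c)])
E
```

```text
clock: 41.1
tcp_pos: [0.5514, -0.408, 0.1474]
orientation: [-1.415, 1.062, 1.414]
contact_force: [-0.2, -0.4, -0.3]
grip_width: 0.0142
t 41.1 tcp [ 0.5514 -0.408   0.1474] yaw -73.81 tilt 0.04 grip 14.2 F [-0.2 -0.4 -0.3]
turn [ 0.002 -0.001  0.   ] then shift [32.7 -0.4 47.8] | shift now [32.6 -0.5 47.8]
top 0
side floor pitch deg(+ = front down) 19.6 roll 3.3 n 62 84 x range -0.12 -0.086 z@lip -0.1238
wrist 1
[([0.49, -0.26, 0.027], 0.64), ([0.503, -0.237, 0.032], 0.63), ([0.527, -0.258, 0.023], 0.63), ([0.548, -0.266, 0.028], 0.62), ([0.758, 0.154, 0.073], 0.23)]
```

```bash
python3 -m pendant '[10,-5,0,0,0, 10,-8,0,0,0, 10,-10,0,0,0, 10,-10,0,0,0, 10,-10,0,0,0, 10,-10,0,0,0, 10,-10,0,0,0, 10,0,0,-20,0, 10,0,0,-40,0, 10,0,0,-40,0, 10,0,0,-30,0, 10,0,0,0,0]' 20
python3 - <<'E'
from h import *
goto([.5386,-.362,.1147],-73.9);pitch(-73.9)
p,d=save('side','po3');p2,_=save('top','po3t')
print([(np.round(q['location'],3).tolist(),round(q['score'],2)) for c in('side','top') for q in nets.look_for('bead0',c)])
cv2.imwrite('pics/v12.png',np.hstack([cv2.resize(p[60:220,270:430,::-1],(400,400)),cv2.resize(p2[190:330,350:490,::-1],(400,400))]))
E
```

```text
clock: 43.1
tcp_pos: [0.5865, -0.5354, 0.2094]
orientation: [-1.412, 1.065, 1.413]
contact_force: [0.5, -0.6, -1.9]
grip_width: 0.0144
t 43.1 tcp [ 0.5865 -0.5354  0.2094] yaw -73.98 tilt 0.1 grip 14.4 F [ 0.5 -0.6 -1.9]
turn [-0.001 -0.001 -0.001] then shift [ 94.7  -2.1 179.9] | shift now [ 94.5  -2.  180. ]
top 0
side 0
wrist floor pitch deg(+ = front down) -53.8 roll -0.5 n 1293 1323 x range -0.041 -0.025 z@lip -0.0946
[([0.492, -0.261, 0.024], 0.61), ([0.505, -0.237, 0.029], 0.53), ([0.498, -0.292, 0.029], 0.52), ([0.546, -0.267, 0.023], 0.5)]
```

View pics/v12.png

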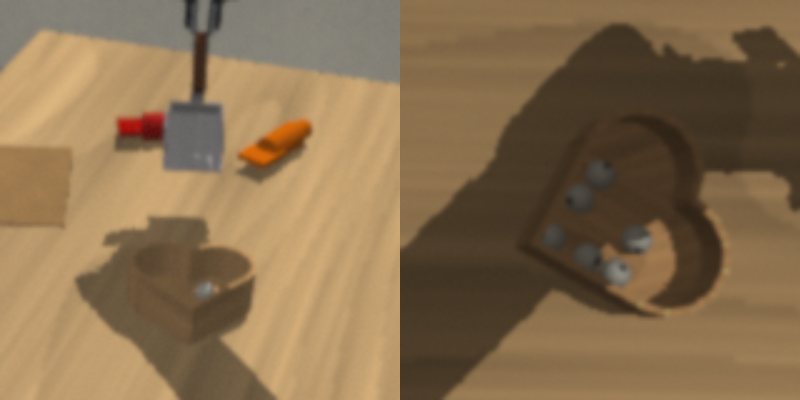

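Twelfth and last picture: all six beads lie inside the heart box and the bowl is empty. It hangs about 36° nose-down from the tail grip. Now back to the mat.

```bash
python3 -m pendant '[10,-10,0,0,-0.05, 10,-10,0,0,-0.1, 10,-10,0,0,-0.12, 10,0,0,0,-0.12, 10,0,0,0,-0.12, 10,0,0,0,-0.12, 10,0,0,0,-0.12, 10,0,0,0,-0.12, 10,0,0,0,-0.12, 10,0,0,0,-0.12, 10,0,0,0,-0.12, 10,0,0,0,-0.1, 10,0,0,0,-0.06, 10,0,0,0,0]' 25
python3 - <<'E'
from h import *
P=np.load('P.npy');p=np.load('p.npy').astype(int)
x,y,z=P[...,0],P[...,1],P[...,2]
# mat: slab 4 mm above table, corners from the first picture
for u,v in[(93,197),(153,197),(152,307),(91,307)]: print(P[v,u].round(3))
q=np.array([P[v,u,:2] for u,v in[(93,197),(153,197),(152,307),(91,307)]]);C=q.mean(0);print('mat centre',C.round(4),np.linalg.norm(q[0]-q[3]),np.linalg.norm(q[0]-q[1]))
a=np.deg2rad(6);s=np.array([np.cos(a),np.sin(a)]);lip=C-.0715*s
goto([*(lip+.077*s),.235],6)
E
```

```text
clock: 45.35
tcp_pos: [0.5874, -0.5327, 0.24]
orientation: [2.17, 0.11, -2.17]
contact_force: [1.0, -0.5, -0.9]
grip_width: 0.014
[0.638 0.363 0.007]
[ 0.642  0.248 -0.002]
[ 0.428  0.238 -0.002]
[0.425 0.353 0.004]
mat centre [0.5332 0.3004] 0.21262281737844527 0.11553048483131274
t 45.35 tcp [ 0.5874 -0.5327  0.24  ] yaw 5.79 tilt 0.01 grip 14.0 F [ 1.  -0.5 -0.9]
turn [-0.004 -0.     0.   ] then shift [   5.  -834.2  -38.7] | shift now [   5.1 -834.4  -35.7]
```

```bash
python3 -m pendant '[10,0,-15,0,0, 10,0,-30,-2,0, 10,0,-45,-2,0, 10,0,-48,-2,0, 10,0,-48,-2,0, 10,0,-48,-2,0, 10,0,-48,-2,0, 10,0,-48,-2,0, 10,0,-48,-2,0, 10,0,-48,-2,0, 10,0,-48,-2,0, 10,0,-48,-2,0, 10,0,-48,-2,0, 10,0,-48,-2,0, 10,0,-48,-2,0, 10,0,-48,-2,0, 10,0,-48,-2,0, 10,0,-40,-2,0, 10,0,-24,0,0, 10,0,-10,0,0]' 25
python3 -m pendant '[10,0,0,0,0]'
python3 - <<'E'
from h import *
goto([.539,.301,.235],6);pitch(6)
E
```

```text
clock: 47.85
tcp_pos: [0.5348, 0.3046, 0.2402]
orientation: [2.168, 0.114, -2.168]
contact_force: [-0.7, -0.5, -1.3]
grip_width: 0.014
clock: 47.98
tcp_pos: [0.5358, 0.3026, 0.2401]
orientation: [2.169, 0.111, -2.169]
contact_force: [-0.5, -0.4, -2.6]
grip_width: 0.014
t 47.98 tcp [0.5358 0.3026 0.2401] yaw 5.87 tilt 0.02 grip 14.0 F [-0.5 -0.4 -2.6]
turn [-0.002 -0.    -0.   ] then shift [ 5.1  1.9 -3. ] | shift now [ 5.1  1.9 -3. ]
top 0
side floor pitch deg(+ = front down) 39.9 roll 0.3 n 344 426 x range -0.074 -0.016 z@lip -0.1553
wrist floor pitch deg(+ = front down) -50.6 roll -0.1 n 1545 1898 x range -0.036 -0.015 z@lip -0.0932
```

```bash
python3 -m pendant '[10,25,0,0,0, 10,30,0,0,0, 10,25,0,0,0, 10,12,0,0,0, 10,3,0,0,0, 10,8.5,0,-14,0, 10,10,0,-13.5,0, 10,11.5,0,-12,0, 10,12.5,0,-11,0, 10,13.5,0,-9.5,0, 10,9.5,0,-5.5,0, 10,4,0,-2,0, 10,0,0,0,0]' 20
python3 - <<'E'
from h import *
goto([.6,.31,.0695],6);pitch(6)
E
```

```text
clock: 49.9
tcp_pos: [0.6028, 0.3092, 0.075]
orientation: [2.167, 0.11, -2.17]
contact_force: [0.2, -0.3, 0.1]
grip_width: 0.0139
t 49.9 tcp [0.6028 0.3092 0.075 ] yaw 5.85 tilt 0.09 grip 13.9 F [ 0.2 -0.3  0.1]
turn [-0.003  0.002 -0.   ] then shift [ 5.5 -1.1  2.7] | shift now [ 5.5 -1.1  2.7]
top 0
side floor pitch deg(+ = front down) 1.9 roll -0.0 n 688 774 x range -0.147 -0.075 z@lip -0.0875
wrist floor pitch deg(+ = front down) 2.2 roll 0.0 n 755 778 x range -0.144 -0.101 z@lip -0.0877
```

```bash
python3 -m pendant '[10,3,0,-0.5,0, 10,2,0,0,0, 10,0,0,0,0, 20,0,0,0,0, 35,0,0,0,0, 45,0,0,0,0, 45,-20,0,0,0, 45,-40,0,0,0, 45,-50,0,0,0, 45,0,0,0,0, 45,0,0,0,0]' 20
python3 - <<'E'
from h import *
goto([.6,.31,.0695],6)
p,d=viewer.grab_frame('wrist');P=cloud('wrist',d);z=P[...,2]
m=(d>0)&(z>.066)&(z<.09)&(abs(P[...,1]-.305)<.08)&(P[...,0]<.65)
(c,s,a)=cv2.minAreaRect((P[m][:,:2]*1000).astype(np.float32));print('handle',c,s,a,'z',np.median(P[m][:,2]).round(4))
q=P[m];f=np.linalg.lstsq(np.c_[q[:,:2],np.ones(len(q))],q[:,2],rcond=None)[0];print('handle top slopes deg',np.rad2deg(f[:2]).round(2))
pitch(6)
p,d=save('top','end');P=cloud('top',d)
for c in('top','side'):
    viewer.grab_frame(c)
    print(c,[(np.round(q['location'],3).tolist(),round(q['score'],2)) for q in nets.look_for('bead0',c)])
for n in('paint_bottle','water_glass','glue_jar'):print(n,[(np.round(q['location'],3).tolist()) for q in nets.look_for(n,'top')][:1])
# bead count: highest blobs in the heart box
hb=(np.hypot(P[...,0]-.514,P[...,1]+.278)<.07);g=p.astype(int);w=hb&(P[...,2]>.018)&(P[...,2]<.036)
n,lab,st,ce=cv2.connectedComponentsWithStats(w.astype(np.uint8));print([(st[i,4],np.round(ce[i]).tolist(),P[lab==i].mean(0).round(3).tolist()) for i in range(1,n) if st[i,4]>15])
E
```

```text
clock: 51.58
tcp_pos: [0.6041, 0.3093, 0.1815]
orientation: [2.17, 0.111, -2.168]
contact_force: [0.1, -1.1, -0.9]
grip_width: 0.045
t 51.58 tcp [0.6041 0.3093 0.1815] yaw 5.83 tilt 0.06 grip 45.0 F [ 0.1 -1.1 -0.9]
turn [-0.003 -0.001  0.   ] then shift [112.   -1.1   4. ] | shift now [112.   -1.1   4.1]
handle (563.3410034179688, 304.8785400390625) (69.86360168457031, 16.032001495361328) 5.50050687789917 z 0.0754
handle top slopes deg [-1.11 -0.33]
top 15
side floor pitch deg(+ = front down) 0.1 roll 0.4 n 679 774 x range -0.149 -0.076 z@lip -0.1929
wrist floor pitch deg(+ = front down) 0.1 roll 0.0 n 1904 2040 x range -0.15 -0.092 z@lip -0.193
top [([0.499, -0.292, 0.026], 0.67), ([0.526, -0.257, 0.025], 0.64), ([0.545, -0.269, 0.026], 0.62), ([0.482, -0.277, 0.027], 0.57), ([0.492, -0.261, 0.026], 0.53)]
side [([0.549, 0.024, 0.014], 0.2)]
paint_bottle []
water_glass [[0.772, -0.17, 0.048]]
glue_jar [[0.752, -0.012, 0.059]]
[(np.int32(139), [407.0, 268.0], [0.512, -0.246, 0.027]), (np.int32(151), [451.0, 259.0], [0.53, -0.33, 0.027]), (np.int32(82), [420.0, 250.0], [0.545, -0.271, 0.024]), (np.int32(81), [413.0, 259.0], [0.529, -0.258, 0.024]), (np.int32(56), [403.0, 272.0], [0.503, -0.239, 0.026]), (np.int32(86), [432.0, 273.0], [0.502, -0.294, 0.024]), (np.int32(158), [420.0, 282.0], [0.485, -0.271, 0.025])]
```

```bash
python3 -c "
from bench import r
r.hand_in()"
```

```text
the job is handed in; nothing more can be done
```

The job is handed in: by my last checks all six beads are in the heart box and the scoop stands on the cork mat, released. The robot's clock stood at about 52 s of the 69 s allowed. Handing in gives no verdict, so these checks are all I have.

**What I did**
- The tool cannot be tilted, so all the tilting was done by letting the scoop turn between the pads.
- I scooped with a firm grip on the middle of the handle, pushing along the trough floor and up the ramp. Pressing the lip lightly on the ramp tilted the bowl about 4.7° back to hold the beads.
- I rested the scoop level on the box rim, took hold of only the tail end of the handle, and lifted slowly. The bowl swung down and poured into the box.
- I set the scoop down lip first on the mat, let go and moved the gripper up clear.

**Last checks**
- **Beads:** the last picture I viewed, after the pour, showed six in the box. At the end the network named five of them from above. The sixth, in the tip of the box, showed only in the depth data, at the place where I had seen it before.
- **Scoop:** it stands level, with 0.1° of pitch and up to 0.4° of roll. Its middle is about 7 mm from the mat's centre.
- **Glass and jar:** both are where they started.
- **Bottle:** the network did not find it in the final view. The arm did not work near it.
- **Disagreements:** a slope fit to the handle top read about 1°, against 0.1° for the bowl floor. The side camera reported one low-score bead (0.2) in the trough. I took it as a false report, since the trough looked empty in the picture after the lift.

**Along the way:** while testing a looser grip at the start, the scoop slid about 20 mm onto the mat. It landed upright and I gripped it again.

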